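# Complete the stone-pot row and hold the reflector at the mark

### The arm

A 6-joint arm with a two-finger parallel gripper is mounted at the origin on the work surface. World frame = base frame: x ahead of the robot, y to its left, z up, the work surface at z = 0. Lengths are in m, angles in degrees, forces in N, time in s.
With the tool pointing down it reaches from about 0.375 to 0.925 m from the base axis. Payload 5.7 kg.
Tool frame: the origin (TCP) lies at the very end of the fingers, on their centre line; the grasp point (between the pads) lies 19 mm behind it; z points along the fingers, y is the line along which they close (so a half turn about z gives the same grasp; the last joint's range is limited). The gripper opens to 88 mm and grips with 3 to 60 N. Pads are 20 mm wide; open, the fingers measure 115 mm over their backs; the gripper's body (75 mm by 178 mm) begins 61 mm behind the grasp point.
Start: joints at [61.53, 20.558, 86.54, -0, 72.909, -6.595], TCP at [0.224, 0.557, 0.223] pointing down, gripper open.
Joint ranges: [-170.27, 170.27], [-57.76, 135], [12.27, 136.19], [-55.21, 235.2], [11.17, 155.16], [-170.74, 170.74]. Speed limits (degrees/s): [136.94, 136.94, 180, 180, 180, 180].

### API

Orientations are given as [roll, pitch, yaw] about the fixed x, y, z axes, in that order (R = Rz(yaw) Ry(pitch) Rx(roll)).
In Python, from bench import ctrl gives the robot as it stands. The module is installed in compiled form; this text tells all that it offers.
- The arm moves only by the tool jog_arm, never from a script. Its arguments are lists of equal length, an entry for each row: "turn": the turn, a rotation vector about the tool's x, y, z in units of 6 degrees (1.0 is 6 degrees), a list of three; "translation": the shift along the tool's x, y, z in cm, a list of three; "gripper": the closure, from -1 (fully open) to 1 (shut). In form: {"turn": [[rx, ry, rz], ...], "translation": [[x, y, z], ...], "gripper": [gripper, ...]}. A call has exactly 5 rows; each row is the pose to reach, as a shift and turn from the pose commanded when the call began, along the tool's axes at that moment; what a row does not reach only later rows make up. A row lasts 1/12 s, in which the tool goes at most 41.7 mm and 7.16 degrees, less where a joint would pass 70% of its speed; a pose out of reach is approached as far as the arm can. A call with a gripper value outside its range is refused whole. The fingers move at their own pace and stop on an object; the grip force is fixed at half the most. Time passes only in rows, so rows that repeat a pose let the fingers close, or fill a call up. It gives the time, the measured TCP pose, the force, the opening and the grip force at its end, in the units of the state.
- ctrl.state(): the state, without advancing time (a new reading comes with each control period).
- ctrl.snapshot(name): name is "scene" or "top"; returns (picture, depth): 400x640x3 uint8, blue, green, red; 400x640 float32, m along the optical axis (not along the pixel's ray), 0 where there is no reading.
- ctrl.camera_info(name): a dict with "fx", "fy", "cx", "cy" (pixels), "world_from_camera" (4x4, takes a point from camera to world coordinates). Camera axes: x right, y up, looking along -z (the intrinsics and any distortion apply to the point x, -y, -z); pixel columns grow to the right and rows downward; lengths in m; the calibration is good to about 2 mm. A picture is of the moment at which its call begins. camera_info takes no time and is no camera call.
- ctrl.sign_off(): hands the job in; it is judged then, once.
The state is a dict: "time_s": time; "qpos": joint angles; "joint_vel": joint speeds; "joint_torque": joint torques, N m; "eef_pos": TCP position; "orientation": TCP orientation; "contact_force": force on the tool from outside, world axes, zero at the start; "ft_torque": the same for the moment, N m; "width": finger opening in m; "grip_force": force on a finger pad.
Only numpy, scipy, OpenCV 4.12 (cv2) and the standard library are available. Lean on these libraries where they do the work, as an engineer would, in place of code of your own. Each camera call takes 0.05 s, during which the arm holds its last target. There are 200 camera calls.

### The job

Put the yellow-lidded and the blue-lidded stone pots upright on the spots of their own colour, centred, so that they complete the neat row of four on the viewing stage; leave the pots already standing there, the red marker arm and everything else on the table as they are. Then lift the white reflector panel by its black bar until it is at the same angle as the red marker arm, and finish while still holding it there: only the gripper keeps it up, and it falls back if let go.

Things in the scene. Friction and masses are not known exactly. Their poses are not given: they have to be found in the camera images.
- pot_yellow: Cylindrical screw-top pot of rough stones, 38 mm diameter, 65 mm tall, about 90 g; clear body, yellow lid (the lid is the top 15 mm, same diameter). Origin: centre of its underside, z up. Starts on the table to one side of the stage; to be placed.
- pot_blue: Cylindrical screw-top pot of rough stones, 38 mm diameter, 65 mm tall, about 90 g; clear body, blue lid (the lid is the top 15 mm, same diameter). Origin: centre of its underside, z up. Starts on the table to the other side of the stage; to be placed.
- pot_white: Cylindrical screw-top pot of rough stones, 38 mm diameter, 65 mm tall, about 90 g; clear body, white lid (the lid is the top 15 mm, same diameter). Origin: centre of its underside, z up. Already in the row; stays.
- pot_black: Cylindrical screw-top pot of rough stones, 38 mm diameter, 65 mm tall, about 90 g; clear body, black lid (the lid is the top 15 mm, same diameter). Origin: centre of its underside, z up. Already in the row; stays.
- spot_yellow: Flat yellow disc, 44 mm diameter, printed on the stage: place for the yellow-lidded pot. Origin: its centre on the stage surface, 15 mm above the table. The row's four places are 64 mm apart along the stage's y, 90 mm nearer to the robot than the lowered panel's bar. Which places are empty varies.
- spot_blue: Flat blue disc, the same, place for the blue-lidded pot.
- stage: Fixed aluminium stage plate, 340 x 320 x 15 mm, a grey housing (top 58 mm up, 250 mm wide) under the lowered panel. Origin on the table; x towards the hinge (away from the robot), y along row and hinge, z up. Place and yaw vary. A white graduated arc stands at its +y edge: y = 151 to 159 mm, x = -40 to 160 mm in its frame, up to 260 mm above the table.
- panel_hinge (a point): Midpoint of the panel's hinge axis, 68 mm above the table; the axis runs along the stage's y. Its axes are those of the stage.
- panel_bar (a point): Middle of the panel's black round bar: 12 mm thick, 130 mm long, parallel to the hinge and 175 mm from it, 68 mm above the table when lowered. The white plate (240 mm wide) ends 55 mm short of it; two rods 60 mm either side of the middle carry it. Pinch it from above, fingers closing along the stage's x; it may turn between them. x axis: from bar to hinge.
- panel (a joint): Panel angle, rad: 0 lowered (level), grows as the bar is lifted up and away from the robot round the hinge, stop at 1.45. Free hinge, no spring or catch: the panel (0.25 to 0.5 kg) falls back under its weight.
- marker (a joint): Angle of the red marker arm, rad, counted just as the panel's: the panel is at the mark when both are equal. Between 0.55 and 1.1; it is stiff and stays where it is.
- marker_tip (a point): Centre of the red ball (16 mm) at the end of the red marker arm, beside the panel (140 mm from the stage's middle towards +y); the arm turns about the panel's hinge axis, ball 175 mm from it: at the right angle the panel's bar points straight at this ball. x axis: along the arm to the hinge.
- tweezers: Steel tweezers, 135 mm, lying on the table; bystander. Origin mid-length on the table.
- loupe: Folding loupe, black round 32 mm, with a steel cover, 68 mm long overall; bystander. Origin under the round part.
- dish: Steel dish, 90 mm diameter, 30 mm tall; bystander. Origin centre of underside.
- weight: Brass knobbed weight, 28 mm diameter, 44 mm tall; bystander. Origin centre of underside.
- brush: Small brush lying on the table; bystander. Origin on the table.

How it is judged:
By the outcome, as a careful person would: the job done as asked, in the order asked, and still so for the second after the job is handed in, while the arm keeps its last pose, push and grip.
It also fails if it takes over 72 s, if anything falls off the work surface, if the arm or the gripper's body presses on something with over 40 N, if the wrist force passes 120 N, or if a joint passes its speed limit or range.

## Working session

There is one attempt and no reset: what is moved stays moved. The work goes in short steps, Python scripts to look and compute and a tool call to move; the robot and the scene stay as the last step left them, time stands still between calls to the robot, and variables do not carry over. Pictures are saved under pics/ and viewed, at most 10 in all, crops included, and the job is handed in when it is done.

Besides the shell and the picture viewer there is one more tool, called after "Request:" as name(argument=value, ...) on one line, values as JSON. jog_arm: Moves the arm, as the interface text tells. Its arguments: {"type":"object","properties":{"turn":{"type":"array","items":{"type":"array","items":{"type":"number"}}},"translation":{"type":"array","items":{"type":"array","items":{"type":"number"}}},"gripper":{"type":"array","items":{"type":"number"}}},"required":["turn","translation","gripper"]}

```bash
mkdir -p pics; python3 - <<'E'
from bench import ctrl
import cv2,numpy as np
for n in("scene","top"):
    p,d=ctrl.snapshot(n);cv2.imwrite(f"pics/{n}0.png",p);np.save(f"{n}_d0.npy",d);np.save(f"{n}_p0.npy",p)
    i=ctrl.camera_info(n);print(n,{k:(np.round(v,4).tolist() if k=="world_from_camera" else v) for k,v in i.items()})
print(ctrl.state())
E
```

```text
scene {'fx': 519.1247036739368, 'fy': 519.1247036739368, 'cx': 315.60643815786375, 'cy': 201.18580552310203, 'world_from_camera': [[0.8947, -0.2867, 0.3424, 1.0788], [0.4461, 0.6111, -0.6539, -0.9761], [-0.0218, 0.7378, 0.6746, 1.1071], [0.0, 0.0, 0.0, 1.0]]}
top {'fx': 472.4817589683215, 'fy': 472.4817589683215, 'cx': 323.13933901207315, 'cy': 199.97820915042715, 'world_from_camera': [[-0.003, 0.9975, -0.0702, 0.4659], [-0.9999, -0.0022, 0.0108, 0.0087], [0.0106, 0.0702, 0.9975, 1.4482], [0.0, 0.0, 0.0, 1.0]]}
{'time_s': 0.1, 'qpos': array([ 6.15273671e+01,  2.05954879e+01,  8.65914676e+01,  4.54953555e-04,
        7.29069393e+01, -6.59438890e+00]), 'joint_vel': array([-0.07704654, -0.081027  , -0.08137326, -0.10984673, -0.08860993,
       -0.0274574 ]), 'joint_torque': array([ 1.49585908e-04, -5.16359067e+01, -2.71408546e+01,  6.75115641e-02,
        2.78057903e-02, -4.56922760e-05]), 'eef_pos': array([0.2232932 , 0.55625339, 0.22188494]), 'orientation': array([-1.79906776e+02, -1.12146294e-02,  1.58121613e+02]), 'contact_force': array([-0.13331199,  0.51509245, -0.15389857]), 'ft_torque': array([0.05059764, 0.00545955, 0.01420494]), 'grip_force': 0.0, 'width': 0.08826182026771971}
```

View pics/top0.png

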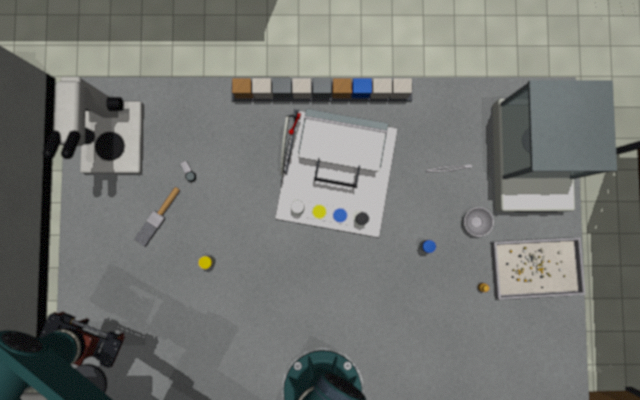

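View pics/scene0.png

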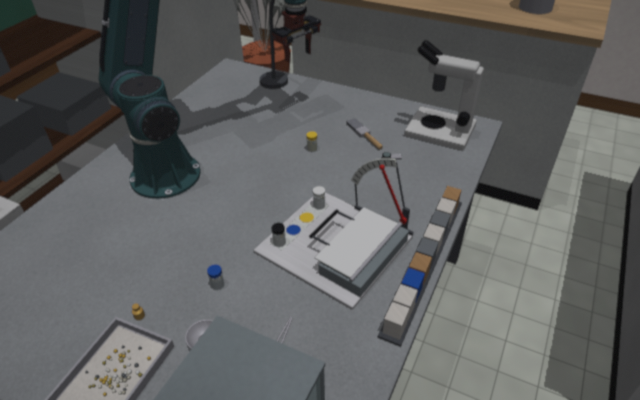

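Top view: yellow pot (205,262), blue pot (428,246). The row has white (297,207), yellow spot (320,211), blue spot (340,215) and black (363,218). The bar is at about (337,184) and the red ball at about (295,115), with the stage yawed about -8°.

```bash
cat > h.py <<'E'
from bench import ctrl
import cv2,numpy as np
def cloud(n,d):
    i=ctrl.camera_info(n);v,u=np.mgrid[:400,:640]
    P=np.stack([(u-i["cx"])/i["fx"]*d,-(v-i["cy"])/i["fy"]*d,-d,np.ones_like(d)],-1)
    return (P@np.array(i["world_from_camera"]).T)[...,:3]
def ray(n,u,v,z):
    i=ctrl.camera_info(n);T=np.array(i["world_from_camera"])
    r=T[:3,:3]@np.array([(u-i["cx"])/i["fx"],-(v-i["cy"])/i["fy"],-1]);return T[:3,3]+r*(z-T[2,3])/r[2]
def masks(p):
    h=cv2.cvtColor(p,cv2.COLOR_BGR2HSV).astype(int);H,S,V=h[...,0],h[...,1],h[...,2]
    return {"yellow":(H>20)&(H<35)&(S>130)&(V>90),"blue":(H>105)&(H<128)&(S>120)&(V>60),"red":((H<8)|(H>172))&(S>150)&(V>60)}
E
python3 - <<'E'
from h import *
for n in("top","scene"):
    p=np.load(n+"_p0.npy");d=np.load(n+"_d0.npy");W=cloud(n,d)
    for c,m in masks(p).items():
        k,L,st,ce=cv2.connectedComponentsWithStats(m.astype(np.uint8))
        for j in range(1,k):
            if st[j,4]<8:continue
            w=W[(L==j)&(d>0)]
            print(n,c,st[j].tolist(),ce[j].round(1),np.median(w,0).round(3),"z",w[:,2].min().round(3),w[:,2].max().round(3),"p65",ray(n,*ce[j],.065).round(4)[:2],"p15",ray(n,*ce[j],.015).round(4)[:2])
p=np.load("top_p0.npy")
W=cloud("top",np.load("top_d0.npy"))
cv2.imwrite("pics/stage.png",cv2.resize(p[95:245,265:415],None,fx=4,fy=4,interpolation=cv2.INTER_CUBIC))
p=np.load("scene_p0.npy");cv2.imwrite("pics/sc.png",cv2.resize(p[145:305,250:420],None,fx=3.7,fy=3.7,interpolation=cv2.INTER_CUBIC))
E
```

```text
top yellow [313, 205, 13, 13, 132] [318.9 211.2] [0.533 0.006 0.018] z 0.007 0.027 p65 [0.5304 0.0062] p15 [0.5327 0.0061]
top yellow [198, 256, 14, 13, 144] [205.  262.1] [0.384 0.337 0.065] z -0.005 0.072 p65 [0.3834 0.337 ] p15 [0.3804 0.3489]
top yellow [539, 268, 4, 4, 9] [540.8 269.2] [ 0.356 -0.664  0.017] z 0.011 0.021 p65 [ 0.3592 -0.6411] p15 [ 0.3553 -0.6646]
top yellow [483, 286, 4, 4, 15] [484.4 287.4] [ 0.306 -0.482  0.043] z 0.03 0.05 p65 [ 0.3073 -0.4745] p15 [ 0.3016 -0.4919]
top blue [353, 79, 19, 15, 282] [361.9  86. ] [ 0.902 -0.123  0.071] z 0.052 0.08 p65 [ 0.9043 -0.1232] p15 [ 0.9202 -0.1279]
top blue [334, 209, 12, 13, 126] [339.6 214.9] [ 0.521 -0.058  0.017] z 0.01 0.023 p65 [ 0.5193 -0.0545] p15 [ 0.5212 -0.0567]
top blue [422, 240, 14, 13, 133] [428.5 246.1] [ 0.428 -0.314  0.066] z 0.0 0.074 p65 [ 0.4275 -0.3138] p15 [ 0.4261 -0.3255]
top red [289, 114, 11, 20, 51] [294.1 124.3] [0.757 0.074 0.19 ] z 0.046 0.235 p65 [0.7884 0.0791] p15 [0.8001 0.0817]
top red [84, 335, 7, 12, 29] [ 86.4 340.6] [0.233 0.515 0.393] z 0.389 0.4 p65 [0.1615 0.6719] p15 [0.15
[... 321 characters left out ...]
 0.014] z 0.01 0.021 p65 [ 0.3837 -0.616 ] p15 [ 0.3504 -0.5987]
scene yellow [101, 377, 6, 6, 18] [103.7 379.6] [ 0.355 -0.665  0.014] z 0.009 0.02 p65 [ 0.3882 -0.6793] p15 [ 0.3551 -0.6651]
scene blue [287, 225, 13, 9, 92] [292.9 229.3] [ 0.519 -0.055  0.014] z 0.009 0.02 p65 [ 0.5442 -0.0978] p15 [ 0.5186 -0.0557]
scene blue [208, 265, 13, 13, 140] [214.1 270.8] [ 0.429 -0.318  0.063] z 0.054 0.068 p65 [ 0.4298 -0.3194] p15 [ 0.3987 -0.2879]
scene blue [402, 268, 23, 29, 338] [413.6 278.8] [ 0.907 -0.123  0.068] z 0.016 0.075 p65 [ 0.9061 -0.1219] p15 [ 0.8978 -0.081 ]
scene red [380, 165, 27, 58, 111] [394.2 197.7] [0.782 0.071 0.124] z 0.062 0.23 p65 [0.7554 0.1474] p15 [0.7398 0.2013]
```

View pics/stage.png

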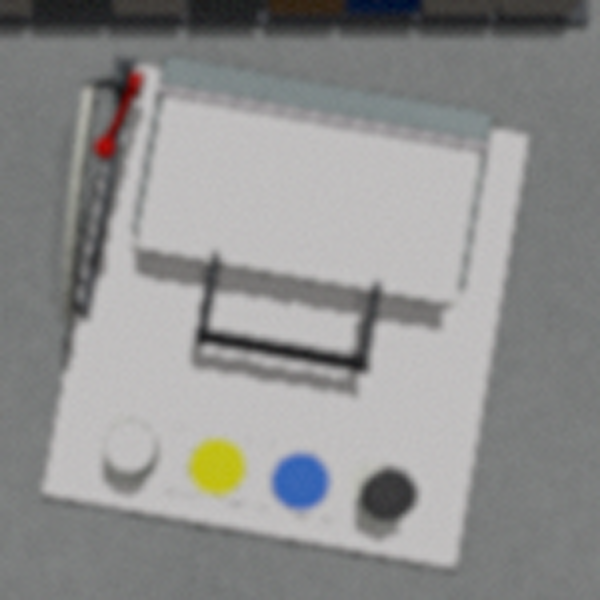

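View pics/sc.png

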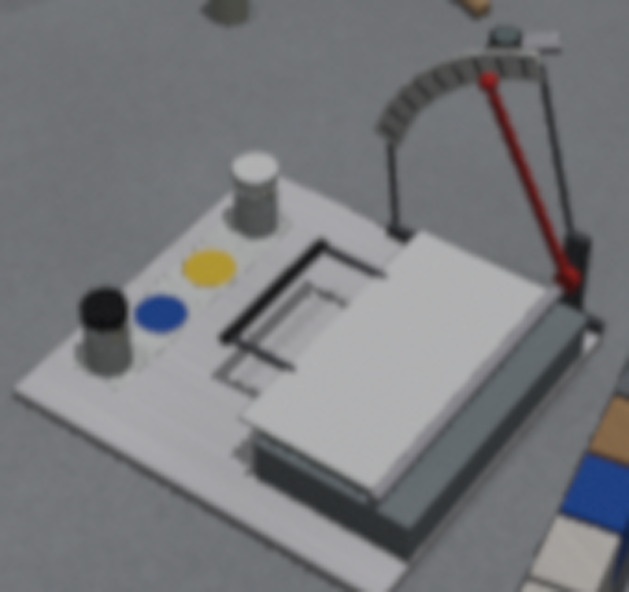

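Crops: ball at (104,147) in the stage crop and (489,79) in the scene crop. The bar ends are (201,336)/(365,363) in the stage crop and (323,246)/(227,338) in the scene crop. The white lid is at (131,447) and the black lid at (388,494). I'll fit the stage pose and marker angle to these jointly.

```bash
cat > fit.py <<'E'
from h import *
from scipy.optimize import least_squares as LS
def proj(n,P):
    i=ctrl.camera_info(n);q=np.linalg.inv(np.array(i["world_from_camera"]))@np.append(P,1)
    return np.array([i["cx"]-i["fx"]*q[0]/q[2],i["cy"]+i["fy"]*q[1]/q[2]])
t=lambda x,y:(265+(x+.5)/4-.5,95+(y+.5)/4-.5)
s=lambda x,y:(250+(x+.5)/3.7-.5,145+(y+.5)/3.7-.5)
# local frame: bar-relative; x toward hinge; row at x=-.09
obs=[("top",(318.9,211.2),(-.09,.032,.015)),("top",(339.6,214.9),(-.09,-.032,.015)),
("scene",(306.2,216.9),(-.09,.032,.015)),("scene",(292.9,229.3),(-.09,-.032,.015)),
("top",t(131,447),(-.09,.096,.08)),("top",t(388,494),(-.09,-.096,.08)),
("scene",s(255,167),(-.09,.096,.08)),("scene",s(104,303),(-.09,-.096,.08)),
("top",t(201,336),(0,.065,.068)),("top",t(365,363),(0,-.065,.068)),("scene",s(323,246),(0,.065,.068)),("scene",s(227,338),(0,-.065,.068)),
("top",t(104,147),"ball"),("scene",s(489,79),"ball")]
def loc(l,th): return np.array([.175-.175*np.cos(th),.14,.068+.175*np.sin(th)]) if isinstance(l,str) else np.array(l)
def world(p,l):
    c,s_=np.cos(p[2]),np.sin(p[2]);return np.array([p[0]+c*l[0]-s_*l[1],p[1]+s_*l[0]+c*l[1],l[2]])
def f(p):  # p: bar xy, yaw, theta, small pixel offset per camera
    off={"top":p[4:6],"scene":p[6:8]}
    return np.concatenate([proj(n,world(p,loc(l,p[3])))+off[n]-np.array(q) for n,q,l in obs]+[p[4:]*.5])
if __name__=="__main__":
    r=LS(f,[.62,-.04,-.17,.8,0,0,0,0],loss="soft_l1");p=r.x;np.save("p.npy",p)
    print(p.round(4),"yaw",np.degrees(p[2]),"theta",np.degrees(p[3]));print(f(p)[:28].reshape(-1,2).round(1).tolist())
    for k,l in dict(sy=(-.09,.032,.015),sb=(-.09,-.032,.015),bar=(0,0,.068),hinge=(.175,0,.068)).items():print(k,world(p,l).round(4))
    for k,a,b in(("yel",(205,262.1),(311.5,135.1)),("blu",(428.5,246.1),(214.1,270.8))):
        g=lambda x:np.concatenate([proj(n,[x[0],x[1],.0575])+o-np.array(q) for n,q,o in(("top",a,p[4:6]),("scene",b,p[6:8]))])
        r=LS(g,[.4,0]);print(k,r.x.round(4),r.fun.round(2))
E
python3 fit.py
```

```text
[ 0.6147 -0.0404 -0.1751  1.0909  0.1669 -0.2541 -0.2688 -0.1631] yaw -10.033321659195522 theta 62.50435048818735
[[-0.0, 0.1], [0.0, -0.0], [0.1, 0.1], [0.2, 0.1], [-0.2, 0.1], [0.8, -0.3], [-0.1, -0.4], [0.0, -0.0], [-1.8, -0.3], [0.8, 0.6], [0.2, -1.1], [-0.7, 0.4], [-0.1, 0.1], [0.1, 0.6]]
sy [0.5317 0.0068 0.015 ]
sb [ 0.5205 -0.0562  0.015 ]
bar [ 0.6147 -0.0404  0.068 ]
hinge [ 0.7871 -0.0709  0.068 ]
yel [0.3822 0.3394] [-0.07 -0.02 -0.06  0.1 ]
blu [ 0.4264 -0.315 ] [-0.02  0.03  0.02  0.04]
```

The fit is tight: sub-pixel nearly everywhere, and spacing and heights agree. Marker ≈ 1.09 rad. Moving towards the yellow pot.

Request:
jog_arm(turn=[[0,0,1.1],[0,0,2.2],[0,0,3.3],[0,0,4.4],[0,0,5.5]], translation=[[-2.3,-1.4,0],[-4.6,-2.9,0],[-6.9,-4.3,0],[-9.2,-5.7,0],[-11.4,-7.2,0]], gripper=[-1,-1,-1,-1,-1])

```text
time_s: 0.52
eef_pos: [0.303, 0.4463, 0.2222]
orientation: [-180.0, 0.0, 124.8]
contact_force: [0.1, -0.5, 0.4]
width: 0.0877
grip_force: 0.0
```

```bash
cat > go.py <<'E'
# usage: go.py x y z yaw -> remaining shift (cm) and turn (6deg units) in tool axes, from measured pose
import sys
from h import *
from scipy.spatial.transform import Rotation as R
s=ctrl.state();T=R.from_euler("xyz",s["orientation"],degrees=True)
x,y,z,w=map(float,sys.argv[1:5]);G=R.from_euler("xyz",[180,0,w],degrees=True)
print("t",round(s["time_s"],2),"pos",s["eef_pos"].round(4),"rpy",s["orientation"].round(2),"w",round(s["width"],4),"F",s["contact_force"].round(1))
print("shift cm",(T.inv().apply(np.array([x,y,z])-s["eef_pos"])*100).round(2),"turn",((T.inv()*G).as_rotvec(degrees=True)/6).round(2))
E
python3 go.py .382 .339 .12 80
```

```text
t 0.52 pos [0.303  0.4463 0.2222] rpy [-1.7996e+02  2.0000e-02  1.2482e+02] w 0.0877 F [ 0.1 -0.5  0.4]
shift cm [-13.32   0.37  10.23] turn [-0.    0.01  7.47]
```

Request:
jog_arm(turn=[[0,0,1.15],[0,0,2.3],[0,0,3.45],[0,0,4.6],[0,0,5.7]], translation=[[-2.6,0.1,1],[-5.3,0.1,2],[-8,0.2,3],[-10.6,0.3,4],[-13.3,0.4,5]], gripper=[-1,-1,-1,-1,-1])

```text
time_s: 0.93
eef_pos: [0.3826, 0.3398, 0.172]
orientation: [-180.0, 0.0, 90.6]
contact_force: [-0.5, 0.3, 0.8]
width: 0.0882
grip_force: 0.0
```

```bash
python3 go.py .382 .339 .018 80
```

```text
t 0.93 pos [0.3826 0.3398 0.172 ] rpy [-1.7998e+02  1.0000e-02  9.0590e+01] w 0.0882 F [-0.5  0.3  0.8]
shift cm [-0.08 -0.05 15.4 ] turn [-0.    0.    1.76]
```

Request:
jog_arm(turn=[[0,0,0.9],[0,0,1.76],[0,0,1.76],[0,0,1.76],[0,0,1.76]], translation=[[-0.1,-0.05,3.3],[-0.1,-0.05,6.6],[-0.1,-0.05,9.9],[-0.1,-0.05,13],[-0.1,-0.05,15.2]], gripper=[-1,-1,-1,-1,-1])

```text
time_s: 1.35
eef_pos: [0.3806, 0.3389, 0.0181]
orientation: [-179.9, 0.1, 80.3]
contact_force: [-0.8, -0.0, -1.1]
width: 0.0876
grip_force: 0.0
```

Request:
jog_arm(turn=[[0,0,0],[0,0,0],[0,0,0],[0,0,0],[0,0,0]], translation=[[0,0,0],[0,0,0],[0,0,0],[0,0,0],[0,0,0]], gripper=[0.2,0.3,0.5,0.8,0.8])

```text
time_s: 1.77
eef_pos: [0.3829, 0.3408, 0.0222]
orientation: [179.9, -0.1, 80.4]
contact_force: [-0.0, 1.0, -0.3]
width: 0.0578
grip_force: 0.0
```

Request:
jog_arm(turn=[[0,0,0],[0,0,0],[0,0,0],[0,0,0],[0,0,0]], translation=[[0,0,0],[0,0,0],[0,0,0],[0,0,0],[0,0,0]], gripper=[0.8,0.8,0.8,0.8,0.8])

```text
time_s: 2.18
eef_pos: [0.3822, 0.3402, 0.0212]
orientation: [180.0, -0.0, 80.4]
contact_force: [-0.1, -0.4, 6.5]
width: 0.0377
grip_force: 30.0
```

Request:
jog_arm(turn=[[0,0,0],[0,0,0],[0,0,0],[0,0,0],[0,0,0]], translation=[[0,0,-1.5],[0,0,-4.5],[0,0,-7.5],[0,0,-10.5],[0,0,-13]], gripper=[0.8,0.8,0.8,0.8,0.8])

```text
time_s: 2.6
eef_pos: [0.3818, 0.34, 0.1524]
orientation: [180.0, -0.0, 80.4]
contact_force: [0.4, -0.7, -1.8]
width: 0.0377
grip_force: 30.0
```

```bash
python3 go.py .5317 .0068 .15 80
```

```text
t 2.6 pos [0.3818 0.34   0.1524] rpy [ 1.7998e+02 -1.0000e-02  8.0370e+01] w 0.0377 F [ 0.4 -0.7 -1.8]
shift cm [-30.34  20.36   0.24] turn [ 0.   -0.    0.06]
```

Request:
jog_arm(turn=[[0,0,0],[0,0,0],[0,0,0],[0,0,0],[0,0,0.06]], translation=[[-1.5,1,0],[-4,2.7,0],[-6.5,4.4,0],[-9.2,6.2,0],[-12,8,0]], gripper=[0.8,0.8,0.8,0.8,0.8])

```text
time_s: 3.02
eef_pos: [0.4406, 0.2072, 0.1506]
orientation: [-180.0, 0.0, 80.1]
contact_force: [0.6, 0.6, -1.3]
width: 0.0376
grip_force: 30.0
```

Request:
jog_arm(turn=[[0,0,0],[0,0,0],[0,0,0],[0,0,0],[0,0,0]], translation=[[-2.8,1.9,0],[-5.6,3.8,0],[-8.4,5.7,0],[-11.2,7.5,0],[-13.8,9.3,0]], gripper=[0.8,0.8,0.8,0.8,0.8])

```text
time_s: 3.43
eef_pos: [0.5082, 0.0544, 0.1505]
orientation: [-180.0, 0.0, 80.0]
contact_force: [0.4, 0.6, -1.4]
width: 0.0377
grip_force: 30.0
```

Request:
jog_arm(turn=[[0,0,0],[0,0,0],[0,0,0],[0,0,0],[0,0,0]], translation=[[-2,1.3,0],[-3.3,2.2,0],[-4.2,2.8,0],[-4.5,3,0],[-4.5,3,0]], gripper=[0.8,0.8,0.8,0.8,0.8])

```text
time_s: 3.85
eef_pos: [0.5299, 0.0064, 0.1504]
orientation: [-180.0, -0.0, 80.0]
contact_force: [-0.7, 1.1, -0.5]
width: 0.0375
grip_force: 30.0
```

```bash
python3 go.py .5317 .0068 .05 80; python3 - <<'E'
from fit import *
S=ctrl.state()
for n in("top","scene"):
    p,d=ctrl.snapshot(n);np.save(n+"_p1.npy",p)
    if n=="scene":cv2.imwrite("pics/s1.png",cv2.resize(p[120:290,230:430],None,fx=4,fy=3.5))
    k,L,st,ce=cv2.connectedComponentsWithStats(masks(p)["yellow"].astype(np.uint8))
    for j in range(1,k):
        if st[j,4]>25:print(n,st[j],ce[j].round(1),ray(n,*ce[j],S["eef_pos"][2]-.0212+.0575).round(4))
E
```

```text
t 3.85 pos [0.5299 0.0064 0.1504] rpy [-179.97   -0.     79.95] w 0.0375 F [-0.7  1.1 -0.5]
shift cm [ 0.07  0.18 10.04] turn [-0.01 -0.   -0.01]
scene [298 169   8   7  41] [301.3 172.3] [0.5218 0.0065 0.1867]
scene [300 213  13   9  87] [306.3 216.9] [ 0.6166 -0.1471  0.1867]
```

Request:
jog_arm(turn=[[0,0,0],[0,0,0],[0,0,0],[0,0,0],[0,0,0]], translation=[[0.15,0.16,2.5],[0.15,0.16,5],[0.15,0.16,7.5],[0.15,0.16,9.5],[0.15,0.16,10.8]], gripper=[0.8,0.8,0.8,0.8,0.8])

```text
time_s: 4.37
eef_pos: [0.5299, 0.0094, 0.0408]
orientation: [-179.8, 0.0, 80.1]
contact_force: [0.1, 0.4, -0.2]
width: 0.0378
grip_force: 30.0
```

Request:
jog_arm(turn=[[0,0,0],[0,0,0],[0,0,0],[0,0,0],[0,0,0]], translation=[[0,0,0.2],[0,0,0.4],[0,0,0.5],[0,0,0.5],[0,0,0.5]], gripper=[0.8,0.8,0.8,0.8,0.8])

```text
time_s: 4.78
eef_pos: [0.5325, 0.0081, 0.0386]
orientation: [179.9, -0.0, 80.0]
contact_force: [0.4, -0.5, -0.4]
width: 0.0375
grip_force: 30.0
```

Request:
jog_arm(turn=[[0,0,0],[0,0,0],[0,0,0],[0,0,0],[0,0,0]], translation=[[0,0,0.05],[0,0,0.1],[0,0,0.1],[0,0,0.1],[0,0,0.1]], gripper=[0.8,0.8,0.8,0.8,0.8])

```text
time_s: 5.2
eef_pos: [0.5318, 0.0078, 0.0367]
orientation: [180.0, 0.0, 80.0]
contact_force: [-0.3, -0.1, -0.8]
width: 0.0371
grip_force: 30.0
```

```bash
python3 go.py .5317 .0076 .0362 80; python3 - <<'E'
from fit import *
p,d=ctrl.snapshot("scene");cv2.imwrite("pics/s2.png",cv2.resize(p[150:260,250:360],None,fx=5,fy=5,interpolation=cv2.INTER_CUBIC))
E
```

```text
t 5.2 pos [0.5318 0.0078 0.0367] rpy [1.800e+02 1.000e-02 7.999e+01] w 0.0371 F [-0.3 -0.1 -0.8]
shift cm [-0.02 -0.01  0.05] turn [ 0.  0. -0.]
```

View pics/s2.png

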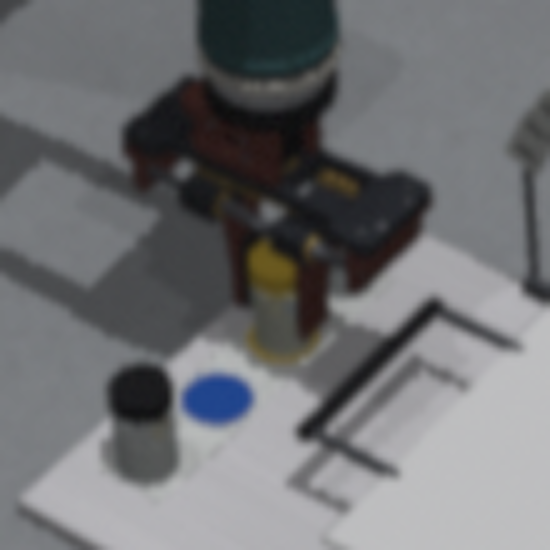

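The pot stands over the yellow spot with an even yellow rim showing (bottom about (285,345) in the crop). Lowering the last bit and releasing.

Request:
jog_arm(turn=[[0,0,0],[0,0,0],[0,0,0],[0,0,0],[0,0,0]], translation=[[0,0,0.05],[0,0,0.05],[0,0,0.05],[0,0,0.05],[0,0,0.05]], gripper=[0.8,0.8,0.8,0,-0.3])

```text
time_s: 5.67
eef_pos: [0.5319, 0.0079, 0.0362]
orientation: [180.0, 0.0, 80.0]
contact_force: [-0.2, 1.0, -0.1]
width: 0.0474
grip_force: 0.0
```

Request:
jog_arm(turn=[[0,0,0],[0,0,0],[0,0,0],[0,0,0],[0,0,0]], translation=[[0,0,0],[0,0,0],[0,0,0],[0,0,0],[0,0,0]], gripper=[-0.5,-0.7,-0.7,-0.7,-0.7])

```text
time_s: 6.08
eef_pos: [0.5318, 0.0079, 0.0361]
orientation: [-180.0, 0.0, 80.0]
contact_force: [-0.2, -0.2, -0.3]
width: 0.0746
grip_force: 0.0
```

Request:
jog_arm(turn=[[0,0,0],[0,0,0],[0,0,0],[0,0,0],[0,0,0]], translation=[[0,0,-1],[0,0,-3.5],[0,0,-6.5],[0,0,-9.5],[0,0,-12]], gripper=[-0.7,-0.7,-0.7,-0.7,-0.7])

```text
time_s: 6.5
eef_pos: [0.5321, 0.0079, 0.1588]
orientation: [179.9, 0.0, 80.0]
contact_force: [-0.3, 0.1, 0.6]
width: 0.0746
grip_force: 0.0
```

```bash
python3 go.py .4264 -.315 .15 80
```

```text
t 6.5 pos [0.5321 0.0079 0.1588] rpy [179.92   0.    80.01] w 0.0746 F [-0.3  0.1  0.6]
shift cm [-33.63  -4.8    0.87] turn [0.01 0.   0.  ]
```

Request:
jog_arm(turn=[[0,0,0],[0,0,0],[0,0,0],[0,0,0],[0,0,0]], translation=[[-1.5,-0.2,0],[-4.3,-0.6,0],[-7.1,-1,0],[-9.9,-1.4,0],[-12.7,-1.8,0]], gripper=[-1,-1,-1,-1,-1])

```text
time_s: 6.92
eef_pos: [0.4916, -0.115, 0.1571]
orientation: [179.9, 0.0, 80.0]
contact_force: [1.2, -0.3, 0.4]
width: 0.0878
grip_force: 0.0
```

Request:
jog_arm(turn=[[0,0,0],[0,0,0],[0,0,0],[0,0,0],[0,0,0]], translation=[[-3,-0.4,0],[-6,-0.9,0],[-9,-1.3,0],[-12,-1.7,0],[-14.9,-2.1,0]], gripper=[-1,-1,-1,-1,-1])

```text
time_s: 7.33
eef_pos: [0.4448, -0.2586, 0.1571]
orientation: [180.0, 0.0, 80.0]
contact_force: [0.7, 0.2, -0.1]
width: 0.0878
grip_force: 0.0
```

Request:
jog_arm(turn=[[0,0,0],[0,0,0],[0,0,0],[0,0,0],[0,0,0]], translation=[[-2.5,-0.4,0],[-4.5,-0.7,0],[-5.7,-0.85,0],[-6,-0.9,0],[-6,-0.9,0]], gripper=[-1,-1,-1,-1,-1])

```text
time_s: 7.75
eef_pos: [0.4261, -0.3149, 0.1565]
orientation: [180.0, -0.0, 79.9]
contact_force: [0.1, 0.6, 0.1]
width: 0.0876
grip_force: 0.0
```

```bash
python3 go.py .4264 -.315 .0212 80; python3 - <<'E'
from fit import *
p0=np.load("p.npy")
for n,o in(("top",p0[4:6]),("scene",p0[6:8])):
    p,d=ctrl.snapshot(n)
    k,L,st,ce=cv2.connectedComponentsWithStats(masks(p)["yellow"].astype(np.uint8))
    for j in range(1,k):
        if st[j,4]>25:print(n,st[j],ce[j].round(1),ray(n,*(ce[j]-o),.0725).round(4))
print(world(p0,(-.09,.032,.015)))
E
```

```text
t 7.75 pos [ 0.4261 -0.3149  0.1565] rpy [179.99  -0.    79.93] w 0.0876 F [0.1 0.6 0.1]
shift cm [-0.    0.02 13.53] turn [ 0.   -0.   -0.01]
top [313 205  13  13 134] [318.8 211.1] [0.5295 0.0071 0.0725]
scene [300 198  12  11 101] [305.7 202.9] [0.5315 0.0076 0.0725]
[0.53167784 0.00677147 0.015     ]
```

Request:
jog_arm(turn=[[0,0,0],[0,0,0],[0,0,0],[0,0,0],[0,0,0]], translation=[[0,0,3.3],[0,0,6.6],[0,0,9.6],[0,0,12.2],[0,0,13.5]], gripper=[-1,-1,-1,-1,-1])

```text
time_s: 8.27
eef_pos: [0.4252, -0.3118, 0.0185]
orientation: [-179.8, -0.2, 80.1]
contact_force: [0.3, 0.1, 0.8]
width: 0.0878
grip_force: 0.0
```

Request:
jog_arm(turn=[[0,0,0],[0,0,0],[0,0,0],[0,0,0],[0,0,0]], translation=[[0,0,0],[0,0,0],[0,0,0],[0,0,0],[0,0,0]], gripper=[0.2,0.3,0.5,0.8,0.8])

```text
time_s: 8.68
eef_pos: [0.4271, -0.3152, 0.0225]
orientation: [179.9, 0.1, 80.0]
contact_force: [0.4, 0.1, -0.1]
width: 0.0581
grip_force: 0.0
```

Request:
jog_arm(turn=[[0,0,0],[0,0,0],[0,0,0],[0,0,0],[0,0,0]], translation=[[0,0,0],[0,0,0],[0,0,0],[0,0,0],[0,0,0]], gripper=[0.8,0.8,0.8,0.8,0.8])

```text
time_s: 9.1
eef_pos: [0.4264, -0.3149, 0.0216]
orientation: [180.0, 0.0, 80.0]
contact_force: [0.4, 0.3, 4.5]
width: 0.0375
grip_force: 30.0
```

Request:
jog_arm(turn=[[0,0,0],[0,0,0],[0,0,0],[0,0,0],[0,0,0]], translation=[[0,0,-1.5],[0,0,-4.5],[0,0,-7.5],[0,0,-10.5],[0,0,-13]], gripper=[0.8,0.8,0.8,0.8,0.8])

```text
time_s: 9.52
eef_pos: [0.4261, -0.3146, 0.1528]
orientation: [180.0, 0.0, 80.0]
contact_force: [-0.0, -0.7, -0.7]
width: 0.0376
grip_force: 30.0
```

```bash
python3 go.py .5205 -.0562 .15 80
```

```text
t 9.52 pos [ 0.4261 -0.3146  0.1528] rpy [1.7999e+02 1.0000e-02 8.0000e+01] w 0.0376 F [-0.  -0.7 -0.7]
shift cm [27.09  4.8   0.27] turn [ 0.  0. -0.]
```

Request:
jog_arm(turn=[[0,0,0],[0,0,0],[0,0,0],[0,0,0],[0,0,0]], translation=[[1.5,0.3,0],[4,0.7,0],[6.7,1.2,0],[9.4,1.7,0],[12.1,2.1,0]], gripper=[0.8,0.8,0.8,0.8,0.8])

```text
time_s: 9.93
eef_pos: [0.4679, -0.198, 0.151]
orientation: [-180.0, -0.0, 80.0]
contact_force: [0.0, -0.0, -0.9]
width: 0.0378
grip_force: 30.0
```

Request:
jog_arm(turn=[[0,0,0],[0,0,0],[0,0,0],[0,0,0],[0,0,0]], translation=[[2.7,0.5,0],[5.4,1,0],[8,1.4,0],[10.4,1.8,0],[12.5,2.2,0]], gripper=[0.8,0.8,0.8,0.8,0.8])

```text
time_s: 10.35
eef_pos: [0.511, -0.0782, 0.1508]
orientation: [-179.9, -0.0, 80.0]
contact_force: [-0.4, -0.2, -1.0]
width: 0.0376
grip_force: 30.0
```

Request:
jog_arm(turn=[[0,0,0],[0,0,0],[0,0,0],[0,0,0],[0,0,0]], translation=[[1.5,0.3,0],[2.3,0.5,0],[2.5,0.5,0],[2.5,0.5,0],[2.5,0.5,0]], gripper=[0.8,0.8,0.8,0.8,0.8])

```text
time_s: 10.77
eef_pos: [0.5201, -0.0567, 0.151]
orientation: [-180.0, 0.0, 80.0]
contact_force: [0.2, -0.5, -0.8]
width: 0.0373
grip_force: 30.0
```

```bash
python3 go.py .5205 -.0562 .0362 80
```

```text
t 10.77 pos [ 0.5201 -0.0567  0.151 ] rpy [-1.7997e+02  3.0000e-02  8.0000e+01] w 0.0373 F [ 0.2 -0.5 -0.8]
shift cm [ 0.07  0.04 11.48] turn [-0.01  0.01 -0.  ]
```

Request:
jog_arm(turn=[[0,0,0],[0,0,0],[0,0,0],[0,0,0],[0,0,0]], translation=[[0.07,0.04,2.5],[0.07,0.04,5],[0.07,0.04,7.5],[0.07,0.04,9.5],[0.07,0.04,10.7]], gripper=[0.8,0.8,0.8,0.8,0.8])

```text
time_s: 11.18
eef_pos: [0.5194, -0.0564, 0.0421]
orientation: [-179.8, 0.0, 79.9]
contact_force: [0.1, -0.4, -0.3]
width: 0.0378
grip_force: 30.0
```

Request:
jog_arm(turn=[[0,0,0],[0,0,0],[0,0,0],[0,0,0],[0,0,0]], translation=[[0,0,0.2],[0,0,0.4],[0,0,0.6],[0,0,0.6],[0,0,0.6]], gripper=[0.8,0.8,0.8,0.8,0.8])

```text
time_s: 11.6
eef_pos: [0.5217, -0.0558, 0.039]
orientation: [179.9, 0.0, 80.0]
contact_force: [-0.1, -0.1, -0.7]
width: 0.0375
grip_force: 30.0
```

Request:
jog_arm(turn=[[0,0,0],[0,0,0],[0,0,0],[0,0,0],[0,0,0]], translation=[[0,0,0],[0,0,0],[0,0,0],[0,0,0],[0,0,0]], gripper=[0.8,0.8,0.8,0.8,0.8])

```text
time_s: 12.02
eef_pos: [0.5211, -0.0554, 0.0383]
orientation: [180.0, 0.0, 80.0]
contact_force: [0.7, -0.1, -0.7]
width: 0.0374
grip_force: 30.0
```

```bash
python3 go.py .5205 -.0562 .0365 80
```

```text
t 12.02 pos [ 0.5211 -0.0554  0.0383] rpy [1.7999e+02 1.0000e-02 8.0010e+01] w 0.0374 F [ 0.7 -0.1 -0.7]
shift cm [-0.08 -0.04  0.18] turn [0. 0. 0.]
```

Request:
jog_arm(turn=[[0,0,0],[0,0,0],[0,0,0],[0,0,0],[0,0,0]], translation=[[-0.08,-0.05,0.1],[-0.08,-0.05,0.17],[-0.08,-0.05,0.17],[-0.08,-0.05,0.17],[-0.08,-0.05,0.17]], gripper=[0.8,0.8,0.8,0.8,0.8])

```text
time_s: 12.43
eef_pos: [0.5203, -0.0562, 0.0366]
orientation: [-180.0, 0.0, 80.0]
contact_force: [-0.9, -0.3, 3.3]
width: 0.0376
grip_force: 30.0
```

```bash
python3 go.py .5205 -.0562 .0365 80
```

```text
t 12.43 pos [ 0.5203 -0.0562  0.0366] rpy [-1.7999e+02  1.0000e-02  8.0010e+01] w 0.0376 F [-0.9 -0.3  3.3]
shift cm [0.01 0.02 0.01] turn [-0.  0.  0.]
```

Request:
jog_arm(turn=[[0,0,0],[0,0,0],[0,0,0],[0,0,0],[0,0,0]], translation=[[0,0,0],[0,0,0],[0,0,0],[0,0,0],[0,0,0]], gripper=[0.3,0,-0.3,-0.5,-0.7])

```text
time_s: 12.85
eef_pos: [0.5204, -0.0562, 0.0363]
orientation: [-180.0, 0.0, 80.0]
contact_force: [-0.1, 0.5, -1.1]
width: 0.0603
grip_force: 0.0
```

Request:
jog_arm(turn=[[0,0,0],[0,0,0],[0,0,0],[0,0,0],[0,0,0]], translation=[[0,0,0],[0,0,0],[0,0,0],[0,0,-0.5],[0,0,-2]], gripper=[-0.7,-0.7,-0.7,-0.7,-0.7])

```text
time_s: 13.27
eef_pos: [0.5188, -0.0558, 0.0553]
orientation: [-179.8, -0.0, 80.0]
contact_force: [0.4, 0.3, 0.2]
width: 0.0746
grip_force: 0.0
```

Request:
jog_arm(turn=[[0,0,0],[0,0,0],[0,0,0],[0,0,0],[0,0,0]], translation=[[0,0,-2.5],[0,0,-5],[0,0,-7.5],[0,0,-9.5],[0,0,-10.5]], gripper=[-0.7,-0.7,-0.7,-0.5,-0.14])

```text
time_s: 13.68
eef_pos: [0.5218, -0.0565, 0.1645]
orientation: [179.8, 0.0, 80.0]
contact_force: [0.2, 0.1, -1.2]
width: 0.0648
grip_force: 0.0
```

```bash
python3 go.py .6147 -.0404 .09 80;python3 - <<'E'
from fit import *
p0=np.load("p.npy")
p,d=ctrl.snapshot("scene");cv2.imwrite("pics/s3.png",cv2.resize(p[120:290,240:430],None,fx=3.5,fy=3.5,interpolation=cv2.INTER_CUBIC))
for c in("yellow","blue"):
    k,L,st,ce=cv2.connectedComponentsWithStats(masks(p)[c].astype(np.uint8))
    for j in range(1,k):
        if st[j,4]>25:print(c,st[j],ce[j].round(1),ray("scene",*(ce[j]-p0[6:8]),.0725).round(4))
E
```

```text
t 13.68 pos [ 0.5218 -0.0565  0.1645] rpy [1.7976e+02 2.0000e-02 8.0010e+01] w 0.0648 F [ 0.2  0.1 -1.2]
shift cm [3.2  8.83 7.48] turn [0.04 0.   0.  ]
yellow [300 198  12  11 107] [305.5 202.6] [0.5303 0.0082 0.0725]
blue [286 211  12  10 101] [291.6 215.4] [ 0.519  -0.0568  0.0725]
blue [402 268  23  29 338] [413.6 278.8] [ 0.9081 -0.1283  0.0725]
```

View pics/s3.png

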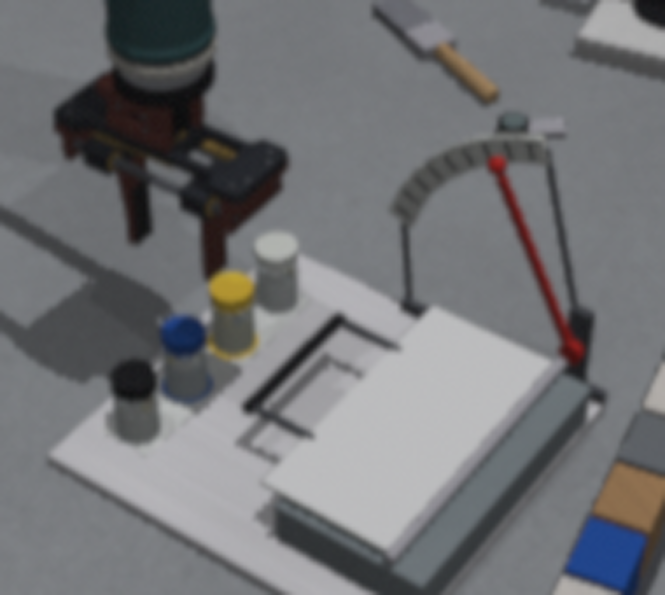

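All four pots stand upright, with the row at crop (276,240), (232,285), (184,335), (134,380). The bar runs from (342,320) to (250,408). Going to the bar.

Request:
jog_arm(turn=[[0,0,0],[0,0,0],[0,0,0],[0,0,0],[0,0,0]], translation=[[0.8,2.2,0],[1.6,4.5,0],[2.4,6.8,0],[3,8.5,0],[3.2,9,0]], gripper=[-0.14,-0.14,-0.14,-0.14,-0.14])

```text
time_s: 14.15
eef_pos: [0.6168, -0.04, 0.1603]
orientation: [180.0, -0.0, 80.0]
contact_force: [-0.2, 0.1, 0.1]
width: 0.0505
grip_force: 0.0
```

Request:
jog_arm(turn=[[0,0,0],[0,0,0],[0,0,0],[0,0,0],[0,0,0]], translation=[[0,0,0.5],[0,0,1.5],[0,0,3],[0,0,4.2],[0,0,5]], gripper=[-0.14,-0.14,-0.14,-0.14,-0.14])

```text
time_s: 14.57
eef_pos: [0.6119, -0.0402, 0.1091]
orientation: [-179.8, 0.0, 80.0]
contact_force: [-0.2, -0.5, -0.8]
width: 0.0498
grip_force: 0.0
```

Request:
jog_arm(turn=[[0,0,0],[0,0,0],[0,0,0],[0,0,0],[0,0,0]], translation=[[0,0,0],[0,0,0],[0,0,0],[0,0,0],[0,0,0]], gripper=[-0.14,-0.14,-0.14,-0.14,-0.14])

```text
time_s: 14.98
eef_pos: [0.6152, -0.0404, 0.1123]
orientation: [179.9, 0.0, 80.0]
contact_force: [0.9, 0.3, -0.0]
width: 0.0499
grip_force: 0.0
```

```bash
python3 go.py .6147 -.0404 .049 80
```

```text
t 14.98 pos [ 0.6152 -0.0404  0.1123] rpy [179.92   0.    80.  ] w 0.0499 F [ 0.9  0.3 -0. ]
shift cm [-0.01 -0.06  6.33] turn [0.01 0.   0.  ]
```

Request:
jog_arm(turn=[[0,0,0],[0,0,0],[0,0,0],[0,0,0],[0,0,0]], translation=[[0,0,1.5],[0,0,3],[0,0,4.5],[0,0,5.6],[0,0,6.2]], gripper=[-0.14,-0.14,-0.14,-0.14,-0.14])

```text
time_s: 15.4
eef_pos: [0.6141, -0.0402, 0.0484]
orientation: [-179.9, 0.0, 80.0]
contact_force: [-0.2, 0.2, 0.6]
width: 0.0502
grip_force: 0.0
```

Request:
jog_arm(turn=[[0,0,0],[0,0,0],[0,0,0],[0,0,0],[0,0,0]], translation=[[0,0,0],[0,0,0],[0,0,0],[0,0,0],[0,0,0]], gripper=[-0.14,-0.14,0,0.3,0.6])

```text
time_s: 15.82
eef_pos: [0.6152, -0.0404, 0.0502]
orientation: [179.9, 0.0, 80.0]
contact_force: [0.4, 0.1, -0.0]
width: 0.0341
grip_force: 0.0
```

Request:
jog_arm(turn=[[0,0,0],[0,0,0],[0,0,0],[0,0,0],[0,0,0]], translation=[[0,0,0],[0,0,0],[0,0,0],[0,0,0],[0,0,0]], gripper=[0.8,1,1,1,1])

```text
time_s: 16.23
eef_pos: [0.6144, -0.0403, 0.0496]
orientation: [-180.0, 0.0, 80.0]
contact_force: [-1.4, 0.2, 2.8]
width: 0.0114
grip_force: 30.0
```

Request:
jog_arm(turn=[[0,0,0],[0,0,0],[0,0,0],[0,0,0],[0,0,0]], translation=[[0,0,0],[0,0,0],[0,0,0],[0,0,0],[0,0,0]], gripper=[1,1,1,1,1])

```text
time_s: 16.65
eef_pos: [0.6144, -0.0403, 0.0496]
orientation: [-180.0, 0.0, 80.0]
contact_force: [-3.3, 1.8, 5.5]
width: 0.0111
grip_force: 30.0
```

```bash
python3 go.py .6147 -.0404 .049 80
```

```text
t 16.65 pos [ 0.6144 -0.0403  0.0496] rpy [-1.7998e+02  1.0000e-02  8.0000e+01] w 0.0111 F [-3.3  1.8  5.5]
shift cm [-0.01  0.03  0.06] turn [-0.  0.  0.]
```

Request:
jog_arm(turn=[[0,0,0],[0,0,0],[0,0,0],[0,0,0],[0,0,0]], translation=[[0,0.02,-0.87],[0,0.09,-1.75],[0,0.2,-2.61],[0,0.35,-3.48],[0,0.54,-4.33]], gripper=[1,1,1,1,1])

```text
time_s: 17.07
eef_pos: [0.6195, -0.0412, 0.0936]
orientation: [-179.9, 0.0, 80.0]
contact_force: [-0.8, -0.9, -2.7]
width: 0.011
grip_force: 30.0
```

```bash
python3 go.py .6147 -.0404 .049 80
```

```text
t 17.07 pos [ 0.6195 -0.0412  0.0936] rpy [-1.7995e+02  1.0000e-02  8.0010e+01] w 0.011 F [-0.8 -0.9 -2.7]
shift cm [-0.   -0.49  4.46] turn [-0.01  0.    0.  ]
```

Request:
jog_arm(turn=[[0,0,0],[0,0,0],[0,0,0],[0,0,0],[0,0,0]], translation=[[0,0.24,-0.84],[0,0.52,-1.67],[0,0.84,-2.49],[0,1.2,-3.28],[0,1.6,-4.06]], gripper=[1,1,1,1,1])

```text
time_s: 17.48
eef_pos: [0.6342, -0.0439, 0.1339]
orientation: [-179.8, 0.0, 80.0]
contact_force: [-5.5, -0.6, 0.1]
width: 0.0109
grip_force: 30.0
```

Request:
jog_arm(turn=[[0,0,0],[0,0,0],[0,0,0],[0,0,0],[0,0,0]], translation=[[0,0.44,-0.76],[0,0.92,-1.49],[0,1.43,-2.2],[0,1.97,-2.88],[0,2.55,-3.54]], gripper=[1,1,1,1,1])

```text
time_s: 17.9
eef_pos: [0.6576, -0.0481, 0.1695]
orientation: [-179.6, 0.0, 80.0]
contact_force: [-12.0, -0.0, 6.6]
width: 0.0115
grip_force: 30.0
```

Request:
jog_arm(turn=[[0,0,0],[0,0,0],[0,0,0],[0,0,0],[0,0,0]], translation=[[0,0.61,-0.63],[0,1.26,-1.22],[0,1.93,-1.78],[0,2.63,-2.31],[0,3.35,-2.8]], gripper=[1,1,1,1,1])

```text
time_s: 18.32
eef_pos: [0.6914, -0.0543, 0.1996]
orientation: [-179.8, 0.1, 80.0]
contact_force: [-12.9, 0.3, 15.1]
width: 0.0115
grip_force: 30.0
```

Request:
jog_arm(turn=[[0,0,0],[0,0,0],[0,0,0],[0,0,0],[0,0,0]], translation=[[0,0,0],[0,0,0],[0,0,0],[0,0,0],[0,0,0]], gripper=[1,1,1,1,1])

```text
time_s: 18.73
eef_pos: [0.6927, -0.0546, 0.2002]
orientation: [-180.0, 0.1, 80.0]
contact_force: [-12.0, 0.7, 15.6]
width: 0.0111
grip_force: 30.0
```

```bash
python3 go.py .6147 -.0404 .049 80;python3 - <<'E'
from h import *
for n,(a,b,c,e) in dict(scene=(110,280,280,430),top=(95,245,265,415)).items():
    p,d=ctrl.snapshot(n);np.save(n+"_p5.npy",p);np.save(n+"_d5.npy",d);cv2.imwrite(f"pics/{n}5.png",cv2.resize(p[a:b,c:e],None,fx=3.5 if n=="scene" else 4,fy=3.5 if n=="scene" else 4,interpolation=cv2.INTER_CUBIC))
E
```

```text
t 18.73 pos [ 0.6927 -0.0546  0.2002] rpy [-1.7996e+02  6.0000e-02  8.0010e+01] w 0.0111 F [-12.    0.7  15.6]
shift cm [ 0.06 -7.92 15.13] turn [-0.01  0.01  0.  ]
```

View pics/scene5.png

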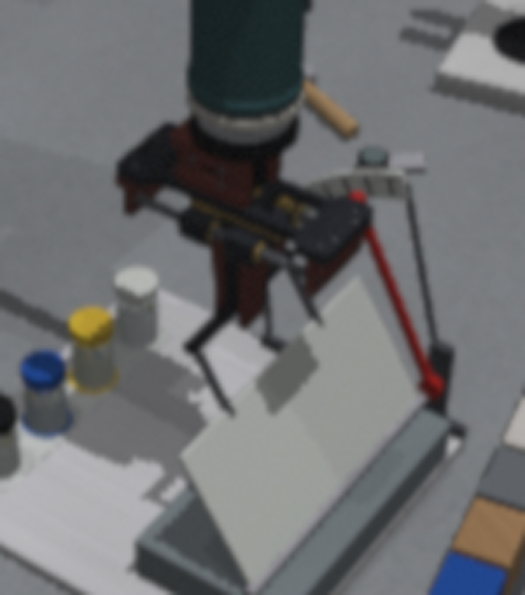

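Panel is lifted. The plate is at crop (180–420, 280–580) and the ball at (357,198). A radial push of about 20 N shows, so I'll measure the plate's plane from depth.

```bash
python3 - <<'E'
from fit import *
p0=np.load("p.npy");a=p0[2]
for n,poly in (("scene",[(355,290),(410,395),(255,560),(195,460)]),):
    d=np.load(n+"_d5.npy");p=np.load(n+"_p5.npy");W=cloud(n,d)
    m=np.zeros((400,640),np.uint8);q=np.array([(280+x/3.5,110+y/3.5) for x,y in poly]).round().astype(np.int32)
    cv2.fillPoly(m,[q],1);m=cv2.erode(m,np.ones((3,3)));X=W[(m>0)&(d>0)]
    L=np.c_[(X[:,:2]-p0[:2])@np.array([[np.cos(a),-np.sin(a)],[np.sin(a),np.cos(a)]]),X[:,2]]
    for _ in range(4):
        c=np.median(L,0);c=L.mean(0);nrm=np.linalg.svd(L-c)[2][2];r=(L-c)@nrm;print(len(L),r.std());L=L[abs(r)<max(.002,2*r.std())]
    nrm*=np.sign(nrm[2]);print("n",nrm.round(4),"theta",np.arctan2(nrm[0],nrm[2]),"c",c.round(4),"hinge dist",(np.array([.175,c[1],.068])-c)@nrm)
# table-plane check of depth tilt
d=np.load("scene_d5.npy");W=cloud("scene",d);print("bench patch z",np.median(W[150:160,250:300,2]),np.median(W[330:340,250:300,2]))
s=ctrl.state();b=s["eef_pos"]+[0,0,.019]
l=np.array([[np.cos(a),np.sin(a)],[-np.sin(a),np.cos(a)]])@(b[:2]-p0[:2]);print("grasp local",l,b[2],"theta tcp",np.arctan2(b[2]-.068,.175-l[0]),"R",np.hypot(b[2]-.068,.175-l[0]))
# marker arm: red pixels direction in depth + ball by both views
for n in("scene","top"):
    p=np.load(n+"_p0.npy");d=np.load(n+"_d0.npy");W=cloud(n,d);m=masks(p)["red"]&(d>0);X=W[m]
    L=np.c_[(X[:,:2]-p0[:2])@np.array([[np.cos(a),-np.sin(a)],[np.sin(a),np.cos(a)]]),X[:,2]]
    L=L[(abs(L[:,1]-.14)<.012)&(L[:,0]<.2)]; c=np.median(L,0);v=np.linalg.svd((L-c)[:,[0,2]])[2][0];print(n,len(L),"arm dir",np.arctan(-v[1]/v[0]),"top z",np.sort(L[:,2])[-6:].round(3),L[np.argsort(L[:,2])[-6:]].mean(0).round(4))
E
```

```text
1895 0.0019363843998663037
1816 0.0017166439290531548
1756 0.0016117485434449684
1715 0.0015475761109747408
n [ 8.400e-01 -8.000e-04  5.426e-01] theta 0.9972888318847241 c [ 0.1414 -0.0024  0.1197] hinge dist 0.00022040868172443218
bench patch z -0.002424727981175545 0.0003068124674276973
grasp local [ 0.07925326 -0.0003211 ] 0.2192608999006165 theta tcp 1.0064715373647855 R 0.17901759050437985
scene 110 arm dir 1.0847329939332997 top z [0.228 0.228 0.228 0.229 0.23  0.23 ] [0.0941 0.1367 0.2286]
top 51 arm dir 1.1104662572311 top z [0.231 0.233 0.233 0.234 0.234 0.235] [0.096  0.1383 0.2332]
```

View pics/top5.png

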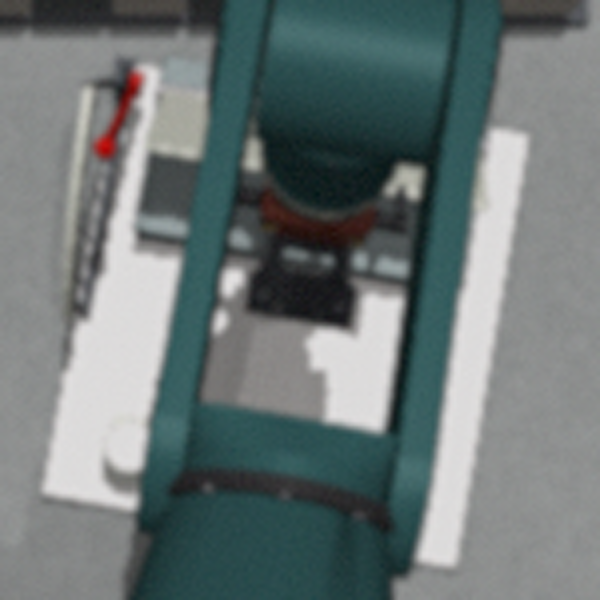

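Plate angle measures about 0.997 rad from depth and about 1.006 from the TCP. The marker is about 1.09: the two-view fit gives 1.091, arm direction gives 1.085 and 1.11. Moving on by 0.09, slightly outward to relieve the radial push.

Request:
jog_arm(turn=[[0,0,0],[0,0,0],[0,0,0],[0,0,0],[0,0,0]], translation=[[0,0.2,-0.3],[0,0.5,-0.5],[0,0.8,-0.68],[0,1.1,-0.86],[0,1.28,-0.97]], gripper=[1,1,1,1,1])

```text
time_s: 19.25
eef_pos: [0.7065, -0.0571, 0.2088]
orientation: [180.0, 0.1, 80.0]
contact_force: [-5.8, -1.6, 6.2]
width: 0.0112
grip_force: 30.0
```

Request:
jog_arm(turn=[[0,0,0],[0,0,0],[0,0,0],[0,0,0],[0,0,0]], translation=[[0,0,0],[0,0,0],[0,0,0],[0,0,0],[0,0,0]], gripper=[1,1,1,1,1])

```text
time_s: 19.67
eef_pos: [0.7064, -0.0571, 0.2087]
orientation: [180.0, 0.1, 80.0]
contact_force: [-5.5, -0.8, 6.7]
width: 0.0116
grip_force: 30.0
```

```bash
cat > chk.py <<'E'
from fit import *
import sys
p0=np.load("p.npy");a=p0[2];M=np.array([[np.cos(a),-np.sin(a)],[np.sin(a),np.cos(a)]])
p,d=ctrl.snapshot("scene");W=cloud("scene",d);np.save("scene_p6.npy",p)
cv2.imwrite(f"pics/{sys.argv[1]}.png",cv2.resize(p[110:280,280:430],None,fx=3.5,fy=3.5,interpolation=cv2.INTER_CUBIC))
X=W.reshape(-1,3);L=np.c_[(X[:,:2]-p0[:2])@M,X[:,2]];ok=(d.ravel()>0)
ch=p.reshape(-1,3).astype(int);ok&=(ch.min(1)>70)
rx=.175-L[:,0];rz=L[:,2]-.068;R=np.hypot(rx,rz);th=np.arctan2(rz,rx)
ok&=(R>.035)&(R<.11)&(abs(L[:,1])<.11)&(abs(th-float(sys.argv[2]))<.12)
L=L[ok]
for _ in range(4):
    c=L.mean(0);nrm=np.linalg.svd(L-c)[2][2];r=(L-c)@nrm;L=L[abs(r)<max(.002,2*r.std())]
nrm*=np.sign(nrm[2]);print(len(L),"std",r.std().round(4),"n",nrm.round(3),"theta",np.arctan2(nrm[0],nrm[2]).round(4),"hingedist",((np.array([.175,c[1],.068])-c)@nrm).round(4))
E
python3 chk.py s6 1.09; python3 go.py .6147 -.0404 .049 80
```

```text
1392 std 0.0015 n [ 0.884 -0.003  0.468] theta 1.0838 hingedist -0.0002
t 19.72 pos [ 0.7064 -0.0571  0.2087] rpy [1.7995e+02 6.0000e-02 8.0000e+01] w 0.0113 F [-6.7 -1.5  7.1]
shift cm [ 0.07 -9.34 15.96] turn [0.01 0.01 0.  ]
```

View pics/s6.png

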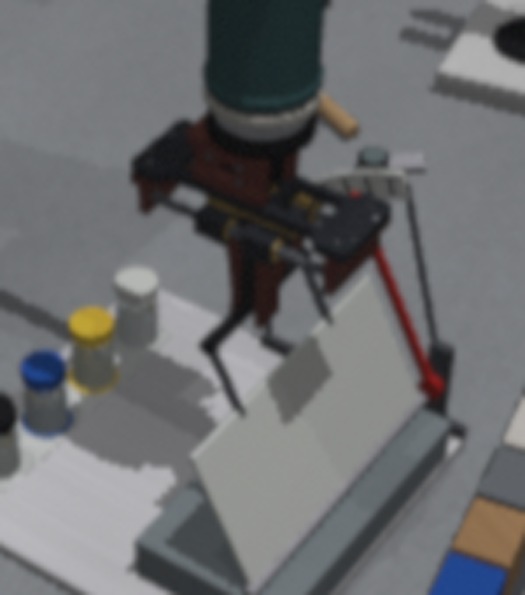

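```bash
python3 - <<'E'
from fit import *
p0=np.load("p.npy")
for n,o in(("top",p0[4:6]),("scene",p0[6:8])):
    p=np.load(n+"_p0.npy");m=masks(p)["red"];k,L,st,ce=cv2.connectedComponentsWithStats(m.astype(np.uint8))
    j=[i for i in range(1,k) if 45<st[i,4]<120 and st[i,1]<200 and st[i,1]>100][0]
    v,u=np.nonzero(L==j);P=np.c_[u,v]
    pr=lambda t,r:proj(n,world(p0,(.175-r*np.cos(t),.14,.068+r*np.sin(t))))+o
    def res(t,free=False):
        A=pr(t,.0);B=pr(t,.175);dv=(B-A)/np.linalg.norm(B-A);q=P-A;return (q@np.array([-dv[1],dv[0]]))
    t=LS(lambda x:res(x[0]),[1.05],loss="soft_l1",f_scale=.5).x[0]
    def slope(t):
        dv=pr(t,.175)-pr(t,.02);return np.arctan2(dv[1],dv[0])
    vx,vy,_,_=cv2.fitLine(P.astype(np.float32),cv2.DIST_HUBER,0,.01,.01).ravel()
    S=np.linspace(.9,1.2,301);s=[abs(np.sin(slope(x)-np.arctan2(vy,vx))) for x in S]
    far=np.linalg.norm(P-pr(1.09,.175),axis=1)<4;c=P[far].mean(0)
    print(n,"line-fit theta",t.round(4),"slope-only",S[np.argmin(s)].round(4),"ball centroid-pred(1.07,1.09,1.11)",[(c-pr(x,.173)).round(2).tolist() for x in(1.07,1.09,1.11)])
E
```

```text
top line-fit theta 1.074 slope-only 1.016 ball centroid-pred(1.07,1.09,1.11) [[0.88, -1.66], [0.72, -0.4], [0.54, 0.87]]
scene line-fit theta 1.0784 slope-only 1.075 ball centroid-pred(1.07,1.09,1.11) [[0.57, -0.53], [-0.44, -0.47], [-1.46, -0.42]]
```

The panel is at about 1.085 rad. The more reliable marker estimates bracket it, from 1.074 to 1.095, and the pose is steady. Handing in.

```bash
python3 -c "
from bench import ctrl
s=ctrl.state();print(s['time_s'],s['grip_force'],s['eef_pos']);print(ctrl.sign_off())"
```

```text
19.7167 30.00395178794861 [ 0.70642957 -0.05707381  0.20868965]
the job is handed in; nothing more can be done
None
```

Job handed in after 19.7 s: both pots stand upright within about 2 mm of their spots' centres, and the gripper holds the panel at about 1.085 rad against a marker measured at 1.07–1.10 rad; the outcome was not reported back.

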